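# Wedge the rocking battery charger

### The arm

A 6-joint arm with a two-finger parallel gripper is mounted at the origin on the work surface. World frame = base frame: x ahead of the robot, y to its left, z up, the work surface at z = 0. Lengths are in m, angles in rad, forces in N, time in s.
With the tool pointing down it reaches from about 0.325 to 0.9 m from the base axis. Payload 6.1 kg.
Tool frame: the origin (TCP) lies midway between the tips of the shut fingers; the grasp point (between the pads) lies 19 mm behind it; x points along the fingers, y is the direction in which the jaws open and shut, and the axes are right-handed (so a half turn about x gives the same grasp; the last joint's range is limited). The gripper opens to 85 mm and grips with 20 to 120 N. Pads are 22 mm wide; open, the fingers measure 114 mm over their backs; the gripper's body (76 mm by 85 mm) begins 54 mm behind the grasp point. The pads swing forward as they close: fully open they stand 13 mm farther back than shut.
Start: joints at [-1.287, 0.22, 1.526, -0, 1.395, -0.126], TCP at [0.249, -0.573, 0.231] pointing down, gripper open.
Joint ranges: [-2.98, 2.98], [-0.91, 2.08], [0.09, 2.57], [-1.24, 4.39], [0.2, 2.65], [-2.68, 2.68]. Speed limits (rad/s): [2.57, 2.57, 3.01, 3.14, 3.14, 3.14].

### API

Orientations are given as [roll, pitch, yaw] about the fixed x, y, z axes, in that order (R = Rz(yaw) Ry(pitch) Rx(roll)).
In Python, from plant import movep, move_l, set_joints, gripper_to, hold, inverse_kinematics, observe, get_image, get_calibration, Unreachable, job_done gives the robot as it stands. Calls block until the motion is done:
- movep(position, orientation): joint-space move of the TCP to a pose.
- move_l(position, feed=0.15, rotation=None, max_force=None): straight line of the TCP; rotation=None keeps the orientation; feed is the mean speed in m/s. With max_force (N) it stops when the force on the tool has changed by that much, and returns True; else False.
- set_joints(angles): joint-space move.
- gripper_to(opening, f_grip=None): finger opening in m; f_grip is the grip in N (None keeps the last); returns when the fingers have stopped.
- hold(seconds).
- inverse_kinematics(position, orientation): joint angles nearest the present ones, or None.
- observe(): the state.
- get_image(name): name is "scene" or "top" or "wrist"; returns (picture, depth): 420x560x3 uint8, red, green, blue; 420x560 float32, m along the optical axis (not along the pixel's ray), 0 where there is no reading.
- get_calibration(name): a dict with "intrinsics" (3x3 intrinsics, pixels), "world_from_camera" (4x4, takes a point from camera to world coordinates). Camera axes: x right, y down, z forward; pixel columns grow to the right and rows downward; lengths in m; the calibration is good to about 2 mm. A picture is of the moment at which its call begins: read the wrist's pose just before it. get_calibration takes no time and is no camera call; for the wrist camera it gives the pose at the moment of the call.
A pose or a line that the arm cannot do raises Unreachable and nothing moves.
- job_done(): hands the job in, once; it reports no verdict.
The state is a dict: "time_s": time; "q": joint angles; "joint_velocities": joint speeds; "joint_torque": joint torques, N m; "eef_pos": TCP position; "tcp_rot": TCP orientation; "ft_force": force on the tool from outside, world axes, zero at the start; "torque": the same for the moment, N m; "opening": finger opening in m.
Only numpy, scipy, OpenCV 4.12 (cv2) and the standard library are available. Lean on these libraries where they do the work, as an engineer would, in place of code of your own. Each camera call takes 0.05 s, during which the arm holds its last target.

### The job

The battery charger on the bench rocks, because the rubber foot under its front corner on the wedge's side is missing. Gently push the wooden wedge along the bench, thin end first, in from the side under that corner until it is snug and the charger no longer rocks, without shoving the charger along or jacking it up off its other feet; then press down firmly with the fingertips on top of that corner to prove that it stays still. Only push and press: grip or lift nothing, and leave the other things where they are.

Things in the scene. Friction and masses are not known exactly. Their poses are not given: they have to be found in the camera images.
- charger: Battery charger, 3 to 4.4 kg: low grey steel case 230 (x) x 270 (y) x 64 mm on rubber feet 16 mm tall, so its flat underside is 16 mm and flat top 80 mm above the bench; handle over the middle of the top rises to 121 mm. Origin: middle of the case, at bench level; +x out of the black front panel (away from the robot), z up. Feet at (95,-115), (-95,115), (-95,-115) mm; the one at (95,115) is missing
- charger_corner (a point): Where to press to test: point on the flat top above the missing foot, 23 mm in from both edges, 80 mm above the bench. Left alone the charger stands level on three feet; unwedged, a press of 3 to 8 N here rocks it down, up to 16 mm at the corner, and it swings back when let go
- charger_gap (a point): Where the wedge goes in: point on the lower edge of the case's +y side beside the missing foot, 16 mm above the bench (85, 135, 16 mm in the charger's frame). The wedge belongs under that edge, its centre line within 25 mm of this point, its thin end pointing along the charger's -y
- wedge: Loose hardwood wedge, 120 g, 150 x 50 mm, flat on the bench; 30 mm thick at the heel (-x end), tapering evenly to 3 mm at the thin end (+x end), so 16 mm thick 72 mm from the thin end. Origin: middle of its underside, x towards the thin end, z up. At the start it lies 20 to 65 mm off the charger's +y side, thin end roughly towards the gap
- wedge_nose (a point): Middle of the wedge's thin end, at bench level (75 mm from the wedge's origin along its x). The wedge slides freely at about 1 N; once it bears on the charger the push rises steeply, and from about 10 N the charger itself may start to slide. Pushed snug, with 4 to 8 N, it stays by friction
- packing: Bystander: flat pale wooden packing block 60 x 90 x 22 mm, of even thickness; origin at the centre of its underside
- socket: Bystander: upright steel socket, 29 mm across, 38 mm tall; origin at the centre of its underside
- screwdriver: Bystander: screwdriver 200 mm long, lying; origin near its middle at bench level, x along its blade
- spanner: Bystander: steel spanner 190 mm long, lying; origin near its middle at bench level, x along its length
- filter: Bystander: white oil filter canister, 74 mm across, 80 mm tall; origin at the centre of its underside
- spraycan: Bystander: standing spray can, 65 mm across, 190 mm tall; origin at the centre of its underside
- mug: Bystander: white mug, 80 mm across, 92 mm tall; origin at the centre of its underside
Mind the look-alikes: they are no part of the job. Of the things that look like the wedge, take the one that is farthest to the robot's right at the start.

How it is judged:
By the outcome, as a careful person would: the job done as asked, in the order asked, and still so for the second after the job is handed in, with the robot touching nothing.
It also fails if it takes over 51 s, if anything falls off the work surface, if the arm or the gripper's body presses on something with over 40 N, if the wrist force passes 120 N, or if a joint passes its speed limit or range.

## Working session

There is one attempt and no reset: what is moved stays moved. The work goes in short steps, each a Python script; the robot and the scene stay as the last script left them, time stands still between calls to the robot, and variables do not carry over. Pictures are saved under pics/ and viewed, and the job is handed in when it is done.

```bash
mkdir -p pics; ls; cat > h.py <<'E'
import numpy as np, cv2
from plant import *
def snap(cam,name):
    c=get_calibration(cam); im,d=get_image(cam)
    cv2.imwrite(f'pics/{name}.png',im[:,:,::-1]); np.savez(f'pics/{name}.npz',im=im,d=d,K=c['intrinsics'],T=c['world_from_camera'])
    return im,d,c
def pts(d,K,T):
    v,u=np.mgrid[:d.shape[0],:d.shape[1]]
    P=np.stack([(u-K[0,2])/K[0,0]*d,(v-K[1,2])/K[1,1]*d,d],-1)
    return P@T[:3,:3].T+T[:3,3]
E
python3 - <<'E'
from h import *
for c in ['top','scene']: snap(c,c+'0')
o=observe();print(o['time_s'],o['ft_force'],o['tcp_rot'])
E
```

```text
pics
0.1 [-0.31320979 -0.63448332  0.24791511] [-1.71176856  1.569045    1.83960823]
```

View pics/top0.png

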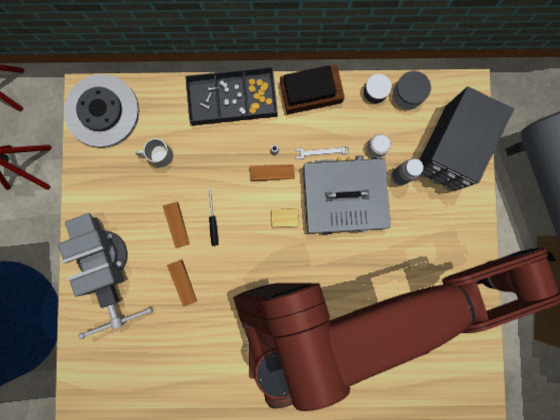

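View pics/scene0.png

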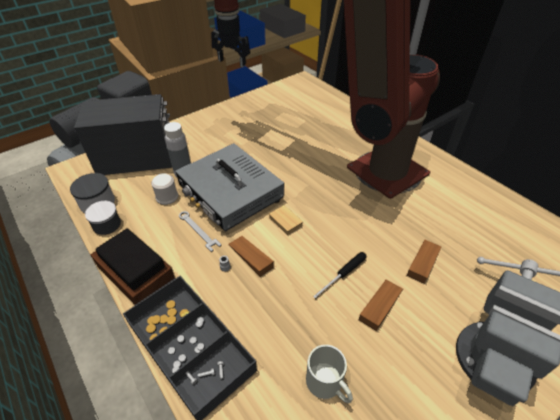

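Look-alikes for the wedge in the top view are brown blocks at (272,172), (176,225) and (182,283), plus a pale packing block at (285,218). The one farthest to the robot's right is (272,172), which also lies beside the charger's front +y side. I'll measure it and check a crop.

```bash
cat > m.py <<'E'
from h import *
z=np.load('pics/top0.npz');im,d,K,T=z['im'],z['d'],z['K'],z['T']
P=pts(d,K,T); hsv=cv2.cvtColor(im,cv2.COLOR_RGB2HSV)
print(T.round(3).tolist(),K[0,0])
def rep(n,m):
    m=m&(d>0); q=P[m]; r=cv2.minAreaRect(q[:,:2].astype(np.float32)*1000); print(n,len(q),r, 'z',np.percentile(q[:,2],[5,50,95]).round(4))
    return q
for (u,v) in [(272,172),(176,225),(182,283)]:
    print(im[v,u],hsv[v,u])
    mm=np.zeros(d.shape,bool);mm[v-35:v+35,u-30:u+30]=1
    m=mm&(np.abs(im.astype(int)-im[v,u]).sum(-1)<75)&(P[...,2]>.0)
    q=rep('w',m)
    c=q.mean(0);U,S,V=np.linalg.svd(q[:,:2]-c[:2],full_matrices=False);t=(q[:,:2]-c[:2])@V[0]
    print(c,V[0],np.polyfit(t,q[:,2],1),t.min(),t.max())
mm=np.zeros(d.shape,bool);mm[140:250,292:400]=1
q=rep('charger top',mm&(np.abs(P[...,2]-.08)<.006))
crop=im[120:260,230:410,::-1]
cv2.imwrite('pics/crop0.png',cv2.resize(crop,None,fx=4,fy=4,interpolation=cv2.INTER_CUBIC))
E
python3 m.py
```

```text
[[-0.01, -0.996, 0.085, 0.314], [-1.0, 0.01, 0.003, -0.007], [-0.004, -0.085, -0.996, 1.684], [0.0, 0.0, 0.0, 1.0]] 491.6064566998725
[155 101  53] [ 14 168 155]
w 659 ((576.1961669921875, -14.362152099609375), (215.57818603515625, 126.74760437011719), 62.241207122802734) z [0.0017 0.0166 0.0306]
[0.58553838 0.01513376 0.0162804 ] [0.04930601 0.99878372] [0.15091491 0.0162804 ] -0.10094887585045051 0.08267279676858232
[148  93  50] [ 13 169 148]
w 657 ((409.0353088378906, 346.6011962890625), (148.5309600830078, 55.75346755981445), 16.956344604492188) z [0.0037 0.0163 0.0311]
[0.4111288  0.34608581 0.01702834] [-0.96536012 -0.26092115] [-0.17113689  0.01702834] -0.0718209463235331 0.07599474897837438
[145  91  46] [ 14 174 145]
w 678 ((196.67529296875, 371.7705993652344), (148.7407989501953, 153.78778076171875), 18.763458251953125) z [0.0033 0.0167 0.0309]
[0.21390085 0.32504711 0.0168774 ] [-0.9459726  -0.32424658] [-0.17201926  0.0168774 ] -0.07311273678884223 0.0756183077425499
charger top 5128 ((530.1429443359375, -246.24807739257812), (292.9444274902344, 309.9552917480469), 2.751282215118408) z [0.0754 0.0805 0.0851]
```

View pics/crop0.png

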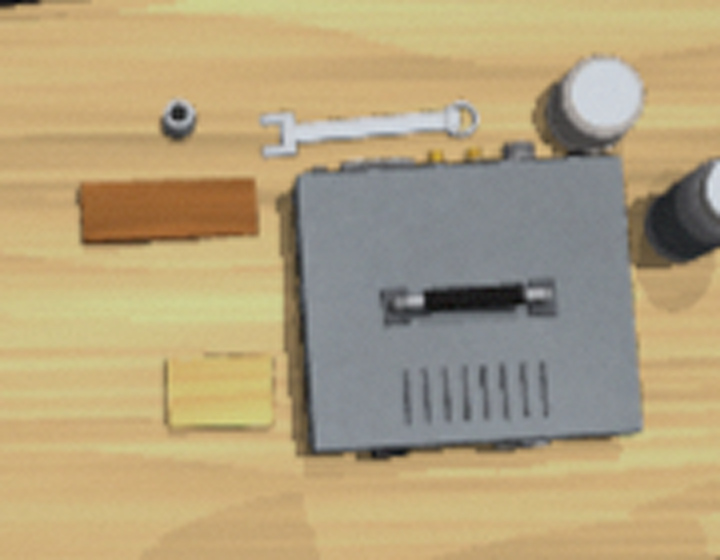

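The crop shows the brown block left of the charger's front-left corner. It gets thicker to the left (heel at +y, slope 0.15 to 0.18), so it is a wedge pointing at the gap. Next I'll fit the poses.

```bash
cat > m2.py <<'E'
from h import *
import sys
def fit(name,wm=None):
    z=np.load(f'pics/{name}.npz');im,d,K,T=z['im'],z['d'],z['K'],z['T']
    P=pts(d,K,T); hsv=cv2.cvtColor(im,cv2.COLOR_RGB2HSV)
    def big(m):
        n,l,s,_=cv2.connectedComponentsWithStats(m.astype(np.uint8)); 
        return l==1+np.argmax(s[1:,4])
    x,y,zz=P[...,0],P[...,1],P[...,2]
    m=(hsv[...,1]>140)&(hsv[...,2]>80)&(hsv[...,0]<18)&(zz>-.01)&(zz<.04)&(x>.45)&(x<.75)&(y>-.25)&(y<.2)&(d>0)
    m=cv2.morphologyEx(m.astype(np.uint8),cv2.MORPH_OPEN,np.ones((3,3)))>0
    m=big(m); q=P[m]
    r=cv2.minAreaRect(q[:,:2].astype(np.float32)*1000); print('wedge',r,len(q))
    c=q.mean(0);U,S,V=np.linalg.svd(q[:,:2]-c[:2],full_matrices=False);a=V[0]*(-np.sign(V[0,1]));t=(q[:,:2]-c[:2])@a
    print('c',c.round(4),'axis ang from -y deg',np.degrees(np.arctan2(a[0],-a[1])).round(2),'ends',t.min(),t.max(),'slope',np.polyfit(t,q[:,2],1))
    print('nose',c[:2]+a*t.max(),'heel',c[:2]+a*t.min())
    m=(np.abs(zz-.08)<.008)&(x>.38)&(x<.8)&(y>-.45)&(y<-.05)&(d>0)&(hsv[...,1]<90)
    m=cv2.morphologyEx(m.astype(np.uint8),cv2.MORPH_OPEN,np.ones((5,5)))>0
    m=big(m); q=P[m]
    m2=cv2.morphologyEx(m.astype(np.uint8),cv2.MORPH_CLOSE,np.ones((15,15)))
    r=cv2.minAreaRect(q[:,:2].astype(np.float32)*1000);print('charger',r,'median z',np.median(q[:,2]))
    # plane tilt
    A=np.c_[q[:,:2]-q[:,:2].mean(0),np.ones(len(q))]; print('plane',np.linalg.lstsq(A,q[:,2],rcond=None)[0].round(4))
    # left edge (y+): per x-bin max y ; etc
    def edge(i,j,sgn,lo,hi):
        X=[];Y=[]
        for b in np.arange(lo,hi,.006):
            s=q[(q[:,i]>b)&(q[:,i]<b+.006)]
            if len(s)>10: X.append(b+.003);Y.append(sgn*np.max(sgn*s[:,j]))
        p=np.polyfit(X,Y,1); res=Y-np.polyval(p,X); k=np.abs(res)<.004; p=np.polyfit(np.array(X)[k],np.array(Y)[k],1); return p
    cx,cy=r[0][0]/1000,r[0][1]/1000
    L=edge(0,1,1,cx-.08,cx+.08);R=edge(0,1,-1,cx-.08,cx+.08);F=edge(1,0,1,cy-.1,cy+.1);B=edge(1,0,-1,cy-.1,cy+.1)
    for n,e in zip('LRFB',(L,R,F,B)): print(n,e.round(4))
    s=[-L[0],-R[0],F[0],B[0]]; print('yaw deg est',np.degrees(s).round(2))
    def inter(e,f): # y=e0 x+e1 ; x=f0 y+f1
        xx=(f[0]*e[1]+f[1])/(1-f[0]*e[0]); return np.array([xx,e[0]*xx+e[1]])
    C=[inter(L,F),inter(R,F),inter(R,B),inter(L,B)]
    print('corners FL FR BR BL',np.round(C,4).tolist(),'centre',np.mean(C,0).round(4),'sides',[np.linalg.norm(C[k]-C[(k+1)%4]).round(4) for k in range(4)])
if __name__=='__main__': fit(sys.argv[1])
E
python3 m2.py top0
```

```text
wedge ((587.0323486328125, 19.40972137451172), (48.35185241699219, 149.86447143554688), 3.1808688640594482) 627
c [0.586  0.0195 0.0169] axis ang from -y deg 3.66 ends -0.07472838396160374 0.07523516136752971 slope [-0.15972678  0.0168551 ]
nose [ 0.59083467 -0.05559802] heel [0.5812576  0.09405941]
charger ((500.85760498046875, -227.93582153320312), (235.37103271484375, 269.3157958984375), 2.6959097385406494) median z 0.08070356866314454
plane [-0.0012 -0.0003  0.0806]
L [ 0.0708 -0.1314]
R [ 0.0084 -0.3618]
F [-0.0535  0.5999]
B [-0.0532  0.3734]
yaw deg est [-4.06 -0.48 -3.07 -3.05]
corners FL FR BR BL [[0.6047, -0.0886], [0.619, -0.3566], [0.3924, -0.3585], [0.3789, -0.1046]] centre [ 0.4988 -0.2271] sides [np.float64(0.2684), np.float64(0.2266), np.float64(0.2543), np.float64(0.2263)]
```

Charger: centre about (0.500, -0.228), yaw about +3.1°. Wedge: nose (0.591, -0.056), heel (0.581, 0.094), heading within 1° of the charger's -y. Its centre line runs about 15 mm too far toward the front (+x). I'll take a wrist view to confirm this.

```bash
cat >> h.py <<'E'
from scipy.spatial.transform import Rotation as Ro
def down(a,s=1):
    # tool x down, jaw (y) along s*(cos a, sin a)
    X=np.array([0,0,-1.]);Y=s*np.array([np.cos(a),np.sin(a),0]);Z=np.cross(X,Y)
    return Ro.from_matrix(np.c_[X,Y,Z]).as_euler('xyz')
E
python3 - <<'E'
from h import *
o=observe()
print(Ro.from_euler('xyz',o['tcp_rot']).as_matrix().round(2).tolist())
th=np.radians(3)
for s in (1,-1):
  for p in ([.60,.03,.30],[.65,.04,.008],[.58,.12,.01],[.585,-.11,.08]):
    print(s,p,inverse_kinematics(p,down(th,s)))
C=get_calibration('wrist')['world_from_camera'];R=Ro.from_euler('xyz',o['tcp_rot']).as_matrix()
print('cam in tool',(R.T@(C[:3,3]-o['eef_pos'])).round(3),(R.T@C[:3,:3]).round(2).tolist())
z=np.load('pics/top0.npz');P=pts(z['d'],z['K'],z['T'])
print('socket',P[147:152,272:277].reshape(-1,3).mean(0), 'spanner',P[153,300],P[150,345])
E
```

```text
[[-0.0, 0.4, -0.92], [0.0, -0.92, -0.4], [-1.0, -0.0, -0.0]]
1 [0.6, 0.03, 0.3] [-0.08125435  0.12683975  1.50459215  0.          1.51016075 -0.13361422]
1 [0.65, 0.04, 0.008] [-5.95287715e-02  5.18075057e-01  1.59328860e+00 -4.44089210e-16
  1.03022900e+00 -1.11888649e-01]
1 [0.58, 0.12, 0.01] [ 7.09186717e-02  3.98466425e-01  1.75833092e+00 -4.44089210e-16
  9.84795304e-01  1.85587942e-02]
1 [0.585, -0.11, 0.08] [-0.31829561  0.30233105  1.72852595  0.          1.11073566 -0.37065549]
-1 [0.6, 0.03, 0.3] None
-1 [0.65, 0.04, 0.008] None
-1 [0.58, 0.12, 0.01] None
-1 [0.585, -0.11, 0.08] None
cam in tool [-0.143  0.001 -0.081] [[0.0, -0.32, 0.95], [1.0, 0.0, -0.0], [0.0, 0.95, 0.32]]
socket [0.66173309 0.0102991  0.03860229] spanner [ 0.65517014 -0.07946884 -0.00160607] [ 0.66266613 -0.23503117  0.00506347]<sys>:0: UserWarning: Gimbal lock detected. Setting third angle to zero since it is not possible to uniquely determine all angles.
```

```bash
python3 - 2>/dev/null <<'E'
from h import *
movep([.585,-.02,.32],down(np.radians(3)))
snap('wrist','w1'); o=observe();print(o['time_s'],o['eef_pos'])
gripper_to(0.0,20);print(observe()['time_s'])
E
python3 m2.py w1
```

```text
2.475 [ 0.5849341  -0.02096291  0.31976988]
3.2417
wedge ((585.7049560546875, 54.6335563659668), (48.0404167175293, 74.76046752929688), 2.9157774448394775) 2237
c [0.5842 0.057  0.0242] axis ang from -y deg 1.01 ends -0.03555223839240514 0.04019407269974322 slope [-0.18075455  0.02416836]
nose [0.58489504 0.01682247] heel [0.58356037 0.09255703]
charger ((501.6634521484375, -226.26571655273438), (236.7503662109375, 269.3269348144531), 3.0478780269622803) median z 0.08028077596482996
plane [-0.0015 -0.0016  0.0802]
L [ 0.0488 -0.1164]
R [-0.3863 -0.1334]
F [-0.0283  0.6085]
B [-0.4713  0.3101]
yaw deg est [ -2.8   22.13  -1.62 -27.01]
corners FL FR BR BL [[0.6109, -0.0866], [0.619, -0.3726], [0.4561, -0.3096], [0.3568, -0.099]] centre [ 0.5107 -0.217 ] sides [np.float64(0.2861), np.float64(0.1747), np.float64(0.2328), np.float64(0.2544)]
```

View pics/w1.png

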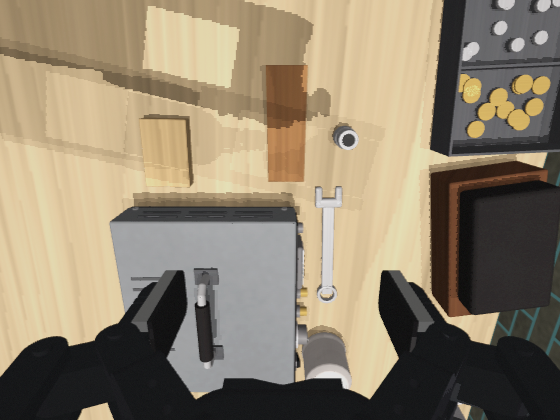

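The wrist view shows the wedge at columns 266–306, rows 65–182 (half in shadow), the charger's front-left corner at (297,209), the socket at (346,138) and the spanner at (328,200). I'll refit with a shadow-tolerant mask.

```bash
cat > m3.py <<'E'
from h import *
import sys
def wfit(name,box):
    z=np.load(f'pics/{name}.npz');im,d,K,T=z['im'],z['d'],z['K'],z['T'];P=pts(d,K,T)
    hsv=cv2.cvtColor(im,cv2.COLOR_RGB2HSV).astype(int)
    mm=np.zeros(d.shape,bool);u0,v0,u1,v1=box;mm[v0:v1,u0:u1]=1
    m=mm&(hsv[...,1]>130)&(hsv[...,0]<15)
    m=cv2.morphologyEx(m.astype(np.uint8),cv2.MORPH_OPEN,np.ones((3,3)))
    n,l,s,_=cv2.connectedComponentsWithStats(m);k=1+np.argmax(s[1:,4]);print(s[k]);q=P[(l==k)&(d>0)]
    c=q.mean(0);y=np.arange(q[:,1].min()+.005,q[:,1].max()-.005,.004)
    mid=[];w=[]
    for b in y:
        x=q[np.abs(q[:,1]-b)<.002,0]; mid.append((x.max()+x.min())/2);w.append(np.ptp(x))
    p=np.polyfit(y,mid,1);print('wedge line x=',p,'deg',np.degrees(-np.arctan(p[0])),'width',np.median(w),'y range',q[:,1].min(),q[:,1].max(),'slope',np.polyfit(q[:,1],q[:,2],1))
    print('w at y=-.09',np.polyval(p,-.09),'r',cv2.minAreaRect((q[:,:2]*1000).astype(np.float32)))
    return p
if __name__=='__main__':
    wfit('w1',(250,50,320,195))
    z=np.load('pics/w1.npz');im,d,K,T=z['im'],z['d'],z['K'],z['T'];P=pts(d,K,T)
    # charger top left edge & front edge
    m=(np.abs(P[...,2]-.08)<.01)&(P[...,0]<.63)
    for u in (130,160,200,240,280):
        v=np.where(m[195:260,u])[0][0]+195;print('L',u,v,P[v+1,u].round(4))
    for v in (215,225,235,245,255,265):
        uu=np.where(m[v,200:320])[0][-1]+200;print('F',v,uu,P[v,uu-1].round(4))
E
python3 m3.py
```

```text
[ 266   65   40  116 2680]
wedge line x= [0.05399564 0.58102739] deg -3.0907210862174175 width 0.027262126456435554 y range -0.05614613100164549 0.0929166934863414 slope [0.1803564  0.01388292]
w at y=-.09 0.5761677847946771 r ((587.8363037109375, 18.246482849121094), (48.536949157714844, 147.6526641845703), 3.0442605018615723)
L 130 219 [ 0.401  -0.0977  0.0751]
L 160 219 [ 0.4383 -0.0955  0.076 ]
L 200 219 [ 0.4876 -0.0926  0.0769]
L 240 219 [ 0.5365 -0.0906  0.0757]
L 280 219 [ 0.5856 -0.088   0.076 ]Traceback (most recent call last):
  File "m3.py", line 25, in <module>
    uu=np.where(m[v,200:320])[0][-1]+200;print('F',v,uu,P[v,uu-1].round(4))
       ~~~~~~~~~~~~~~~~~~~~~~~~~^^^^
IndexError: index -1 is out of bounds for axis 0 with size 0
```

```bash
python3 - <<'E'
from h import *
z=np.load('pics/w1.npz');im,d,K,T=z['im'],z['d'],z['K'],z['T'];P=pts(d,K,T)
m=(np.abs(P[...,2]-.08)<.01)&(P[...,0]<.64)
for v in (222,226,230,240,250,260,270):
    uu=np.where(m[v,200:320])[0][-1]+200;print('F',v,uu,P[v,uu-1].round(4), P[v,uu].round(4))
c=np.array([.5,-.2275]);t=np.radians(3.05);R=np.array([[np.cos(t),-np.sin(t)],[np.sin(t),np.cos(t)]])
for n,a in dict(gap=(.085,.135),corner=(.092,.112),FL=(.115,.135)).items(): print(n,(c+R@a).round(4))
for n,a in dict(nose=(.5918,-.0567),ctr=(.5878,.0182)).items(): print(n,(R.T@(np.array(a)-c)).round(4))
E
```

```text
F 222 296 [ 0.604  -0.0884  0.0793] [ 0.6054 -0.0896  0.0761]
F 226 297 [ 0.6057 -0.0945  0.0771] [ 0.6071 -0.0955  0.0744]
F 230 297 [ 0.6059 -0.0991  0.0789] [ 0.6074 -0.1005  0.0752]
F 240 297 [ 0.6069 -0.113   0.0778] [ 0.6083 -0.1141  0.0751]
F 250 302 [ 0.6145 -0.129   0.0725] [ 0.6159 -0.1295  0.0712]
F 260 302 [ 0.6154 -0.1427  0.0734] [ 0.6169 -0.1437  0.0715]
F 270 302 [ 0.6164 -0.1575  0.0729] [ 0.6179 -0.1585  0.071 ]
gap [ 0.5777 -0.0882]
corner [ 0.5859 -0.1108]
FL [ 0.6077 -0.0866]
nose [0.1008 0.1657]
ctr [0.1007 0.2407]
```

The two views agree: the wedge's centre line is at charger x ≈ 100 mm, where 85 is wanted. I'll nudge it about 14 mm sideways at its centre of mass with shut fingertips, then look again.

```bash
cat >> h.py <<'E'
C0=np.array([.5,-.2275]);TH=np.radians(3.05);RC=np.array([[np.cos(TH),-np.sin(TH)],[np.sin(TH),np.cos(TH)]])
def W(x,y,z): return [*(C0+RC@[x,y]),z]
E
python3 - 2>/dev/null <<'E'
from h import *
r=down(TH)
movep(W(.149,.266,.10),r)
move_l(W(.149,.266,.009),feed=.12,rotation=None)
print(observe()['ft_force'],observe()['time_s'],observe()['opening'])
print(move_l(W(.1262,.266,.009),feed=.03,max_force=6),observe()['ft_force'],observe()['eef_pos'])
move_l(W(.140,.266,.009),feed=.08)
move_l(W(.140,.266,.10),feed=.2)
movep(W(.09,.22,.25),r)
snap('wrist','w2');snap('scene','s2');print(observe()['time_s'])
E

```

```text
[0.68290577 0.53330398 0.44869736] 5.0833 -0.00026054424215503846
False [ 0.4585593  -0.4208787   1.16401503] [0.61193289 0.04482129 0.00910246]
7.725
```

View pics/w2.png

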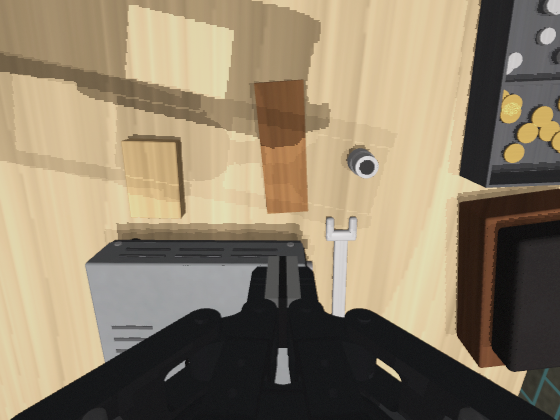

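The wedge is now at (252–307, 80–213). Its heel end swung -x and the nose stayed put.

```bash
cat > m4.py <<'E'
from m3 import *
def rect(name,box):
    z=np.load(f'pics/{name}.npz');im,d,K,T=z['im'],z['d'],z['K'],z['T'];P=pts(d,K,T)
    hsv=cv2.cvtColor(im,cv2.COLOR_RGB2HSV).astype(int)
    mm=np.zeros(d.shape,bool);u0,v0,u1,v1=box;mm[v0:v1,u0:u1]=1
    m=mm&(hsv[...,1]>130)&(hsv[...,0]<15)
    m=cv2.morphologyEx(m.astype(np.uint8),cv2.MORPH_OPEN,np.ones((3,3)))
    n,l,s,_=cv2.connectedComponentsWithStats(m);k=1+np.argmax(s[1:,4]);q=P[(l==k)&(d>0)]
    qc=(q[:,:2]-C0)@RC*1000
    r=cv2.minAreaRect(qc.astype(np.float32));print('in charger frame mm',r);print(cv2.boxPoints(r).round(1).tolist())
    print('slope',np.polyfit(qc[:,1],q[:,2]*1000,1), 'x at y bins',[(b,round(float((lambda x:(x.min()+x.max())/2)(qc[np.abs(qc[:,1]-b)<2,0])),1)) for b in range(int(qc[:,1].min())+15,int(qc[:,1].max())-12,20)])
if __name__=='__main__': rect(sys.argv[1],eval(sys.argv[2]))
E
python3 m4.py w1 250,50,320,195; python3 m4.py w2 235,70,320,225
```

```text
in charger frame mm ((100.78741455078125, 240.724853515625), (147.6526641845703, 48.53696823120117), 89.99427032470703)
[[76.5, 166.89999389648438], [125.0, 166.89999389648438], [125.0999984741211, 314.5], [76.5, 314.6000061035156]]
slope [  0.18088582 -26.41682314] x at y bins [(181, 89.3), (201, 86.1), (221, 91.0), (241, 91.1), (261, 100.8), (281, 100.7), (301, 98.9)]
in charger frame mm ((87.38294982910156, 271.69061279296875), (49.115848541259766, 82.80867767333984), 3.8941588401794434)
[[60.099998474121094, 311.29998779296875], [65.69999694824219, 228.6999969482422], [114.69999694824219, 232.0], [109.0999984741211, 314.70001220703125]]
slope [  0.17917762 -25.66035962] x at y bins [(244, 78.4), (264, 87.9), (284, 86.4)]
```

In the charger frame the heel centre is at about (85, 313) and the nose at about (95, 163), tilted 3.9°. Pushing the flat shut fingertips square on the heel at x ≈ 86 will turn it straight as it slides. I'll push until it is about 20 mm short of snug, then look.

```bash
python3 - 2>/dev/null <<'E'
from h import *
r=down(TH)
movep(W(.086,.345,.10),r)
move_l(W(.086,.340,.010),feed=.15)
print(observe()['ft_force'],observe()['time_s'])
print(move_l(W(.086,.244,.010),feed=.04,max_force=4),observe()['ft_force'],observe()['eef_pos'],observe()['time_s'])
snap('wrist','w3');snap('scene','s3');snap('top','t3');
E
python3 - <<'E'
import cv2,numpy as np
a=cv2.imread('pics/w3.png');b=cv2.imread('pics/s3.png')[100:310,130:410];b=cv2.resize(b,(560,420));cv2.imwrite('pics/c3.png',cv2.resize(np.hstack([a,b]),(800,300)))
E
```

```text
[ 0.18458232  0.02851453 -0.0441107 ] 9.275
False [ 0.2646917   0.80478801 -0.00228636] [0.57291635 0.02080683 0.01003848] 11.825
```

View pics/c3.png

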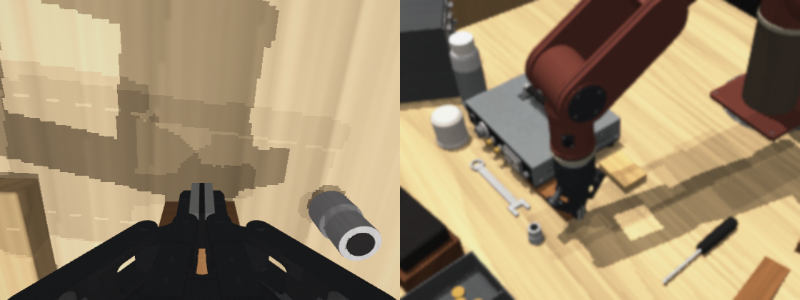

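View pics/t3.png

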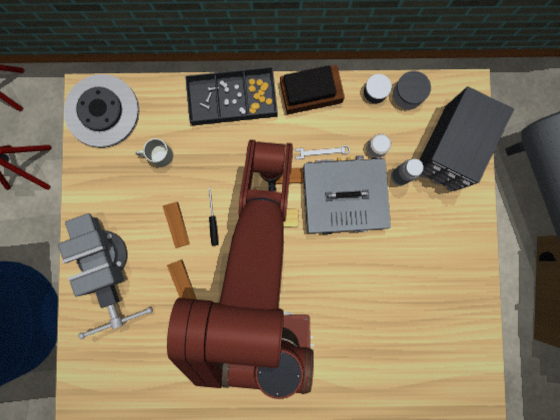

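The wedge has entered under the case at top (296,176), with the charger unmoved and a push of about 0.8 N. Next is the slow snug push.

```bash
python3 - 2>/dev/null <<'E'
from h import *
f0=observe()['ft_force']
hit=move_l(W(.086,.205,.010),feed=.010,max_force=5)
o=observe();p=(np.array(o['eef_pos'][:2])-C0)@RC*1000
print(hit,o['ft_force'],p,o['time_s'])
hold(.3);o=observe();print(o['ft_force'])
snap('top','t4')
E
```

```text
True [-0.08516275  0.36451111  0.21944294] [ 85.56486199 223.32172302] 14.1167
[ 0.78682165 -0.3085378  -0.81633405]
```

Contact stopped the push at finger y = 223 mm, where 224 was predicted. I'll repeat the push a little firmer to confirm it is snug.

```bash
python3 - 2>/dev/null <<'E'
from h import *
hit=move_l(W(.086,.205,.010),feed=.006,max_force=6)
o=observe();p=(np.array(o['eef_pos'][:2])-C0)@RC*1000
print(hit,o['ft_force'],p,o['time_s'])
r=down(TH)
move_l(W(.086,.26,.010),feed=.1)
move_l(W(.086,.26,.12),feed=.2)
movep(W(.085,.24,.25),r)
snap('wrist','w5');snap('top','t5');snap('scene','s5');print(observe()['time_s'])
E
python3 m2.py t5|grep -A9 charger
python3 - <<'E'
import cv2,numpy as np
a=cv2.imread('pics/w5.png');b=cv2.imread('pics/s5.png')[100:310,130:410];b=cv2.resize(b,(560,420));cv2.imwrite('pics/c5.png',cv2.resize(np.hstack([a,b]),(800,300)))
E
```

```text
True [ 0.18072131  0.26561556 -0.7896921 ] [ 84.62364995 223.35707901] 15.25
17.2083
charger ((499.69183349609375, -227.77130126953125), (229.9794464111328, 270.1195373535156), 2.5925779342651367) median z 0.08058301314761596
plane [-0.0005 -0.0001  0.0806]
L [ 0.0811 -0.1366]
R [ 0.0714 -0.3948]
F [-0.0098  0.6075]
B [-0.0627  0.3762]
yaw deg est [-4.65 -4.09 -0.56 -3.59]
corners FL FR BR BL [[0.6083, -0.0873], [0.6109, -0.3512], [0.3992, -0.3663], [0.3829, -0.1056]] centre [ 0.5003 -0.2276] sides [np.float64(0.264), np.float64(0.2122), np.float64(0.2613), np.float64(0.2262)]
```

View pics/w5.png

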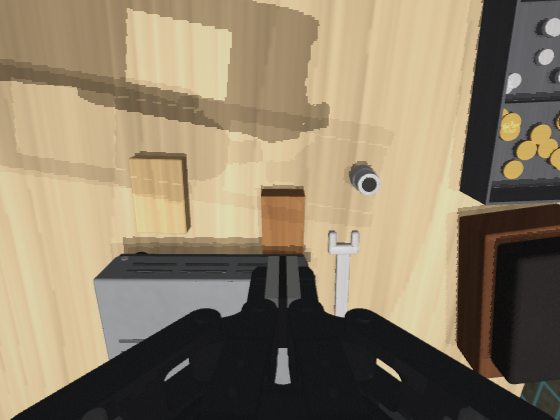

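View pics/t5.png

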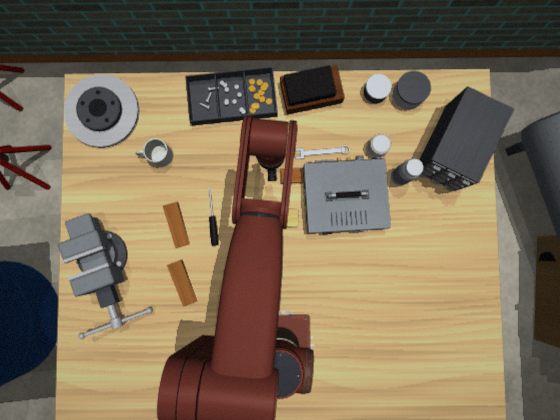

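The wedge (262–305, rows 187–250) sits square under the corner, and the charger's fitted pose hasn't changed. I'll measure the wedge, then press.

```bash
python3 m4.py w5 245,175,320,255; cat > press.py <<'E'
from h import *
r=down(TH)
movep(W(.0915,.112,.15),r)
move_l(W(.0915,.112,.095),feed=.1)
f0=observe()['ft_force'];print('free',f0,observe()['time_s'])
hit=move_l(W(.0915,.112,.07),feed=.01,max_force=2.5);o=observe();print(hit,o['eef_pos'],o['ft_force'],o['time_s'])
hit=move_l(W(.0915,.112,.065),feed=.008,max_force=18);o=observe();print(hit,o['eef_pos'],o['ft_force'],o['time_s'])
hold(.3);o=observe();print('hold',o['eef_pos'],o['ft_force'])
E
python3 press.py 2>/dev/null
```

```text
in charger frame mm ((84.57705688476562, 172.65162658691406), (79.71109008789062, 48.1697883605957), 89.98011016845703)
[[60.5, 132.8000030517578], [108.5999984741211, 132.8000030517578], [108.69999694824219, 212.5], [60.5, 212.5]]
slope [0.08702954 7.17112096] x at y bins [(147, 84.6), (167, 84.6), (187, 82.9)]
free [ 0.56966194 -0.25201526  0.04143085] 18.6
True [ 0.5854011 -0.1107796  0.0800287] [-1.28591207  0.03158354  5.41766838] 20.0833
True [ 0.58543193 -0.11079623  0.08004762] [-1.81603822  0.39174636  6.34525126] 20.6917
hold [ 0.58542989 -0.11077244  0.08003176] [-0.73531895 -0.075082    5.11465544]
```

The corner stays at z = 0.0800 through a press that peaked over 18 N. Those stops are only momentary, so I'll also hold a firm press.

```bash
cat > press2.py <<'E'
from h import *
for z in (.0790,.0780,.0770):
    hit=move_l(W(.0915,.112,z),feed=.008,max_force=22);hold(.25);o=observe();print(z,hit,o['eef_pos'][2],o['ft_force'].round(2),o['time_s'])
    if hit or o['ft_force'][2]>15: break
hold(.5);o=observe();print(o['eef_pos'],o['ft_force'].round(2))
E
python3 press2.py 2>/dev/null
```

```text
0.079 False 0.0799720998555122 [-3.54  1.01  7.69] 21.4917
0.078 False 0.0799213572438924 [-6.18  1.74 13.47] 22.0167
0.077 False 0.07981644549113874 [-9.89  2.   19.4 ] 22.5417
[ 0.58561051 -0.11075233  0.07983404] [-9.64  2.77 19.43]
```

A held press of 19 N moved the corner by less than 0.2 mm. I'll retreat and do the last check.

```bash
python3 - 2>/dev/null <<'E'
from h import *
r=down(TH)
move_l(W(.0915,.112,.16),feed=.1)
movep(W(.085,.24,.25),r)
snap('wrist','w6');snap('top','t6');o=observe();print(o['time_s'],o['ft_force'])
E
python3 m4.py w6 245,175,320,255; python3 m2.py t6|grep -A1 charger
python3 - <<'E'
import numpy as np
a=np.load('pics/w5.npz');b=np.load('pics/w6.npz')
d=np.abs(a['im'].astype(int)-b['im']).sum(-1)>60; print(d.sum(),'changed px', [ (int(x.min()),int(x.max())) for x in np.where(d)] if d.any() else '')
E
```

```text
24.8 [-0.31058401 -0.49751828 -0.06852827]
in charger frame mm ((84.63442993164062, 172.41419982910156), (48.190425872802734, 79.75287628173828), 0.1686781495809555)
[[60.400001525878906, 212.1999969482422], [60.70000076293945, 132.5], [108.80000305175781, 132.60000610351562], [108.5999984741211, 212.39999389648438]]
slope [0.09031564 6.53289888] x at y bins [(147, 84.7), (167, 86.5), (187, 80.6)]
charger ((500.8190002441406, -227.49021911621094), (234.0203857421875, 270.04168701171875), 2.4365406036376953) median z 0.08078769642329253
plane [-0.      0.0001  0.0807]
2038 changed px [(0, 396), (0, 559)]
```

View pics/w6.png

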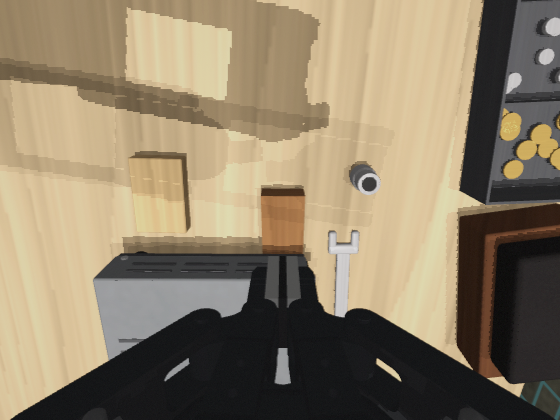

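The view matches the one before the press: wedge at (262–305, 187–250), charger, packing, socket and spanner all in place. I'm handing in the job.

```bash
python3 -c "
from plant import *
job_done()"
```

```text
the job is handed in; nothing more can be done
```

The charger is wedged and held still under a firm press. I handed the job in at about 25 s of the 51 s allowed.

- **Wedge choice:** I took the brown wedge farthest to the robot's right. It was about 15 mm off line, so I first nudged it sideways with the shut fingertips.
- **Push:** I pushed it square on the heel, thin end first, until it was snug. I stopped at a 5 N rise in force, then pushed again to a 6 N rise; it did not go in any farther. In the last picture its centre line is within about 1 mm of the gap point, with the thin end about 72 mm under the case.
- **Charger:** Its top is still level at 80 mm, and its position is unchanged to within about 2 mm, the limit of the measurement.
- **Press:** A first press was cut off once the force had risen 18 N. I then held 19 N on the corner, and it moved less than 0.2 mm. There was also about 10 N of sideways force during that hold, but nothing slid.
- **Last check:** With the arm clear, the wedge, charger, packing, socket and spanner look the same in the wrist picture as before the press. I did not re-measure the other bystanders, but the arm did not go near them at bench height.

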